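# Fold the probe thermometer and slide it into its case

### The arm

A 7-joint arm with a two-finger parallel gripper is mounted at the origin on a cart in front of the work surface, level with it; the furniture and walls round the work are solid. World frame = base frame: x ahead of the robot, y to its left, z up, the work surface at z = 0. Lengths are in m, angles in rad, forces in N, time in s.
With the tool pointing down it reaches from about 0.35 to 0.9 m from the base axis. Payload 8.1 kg.
Tool frame: the origin (TCP) lies midway between the tips of the shut fingers; the grasp point (between the pads) lies 19 mm behind it; z points along the fingers, y is the line along which they close (so a half turn about z gives the same grasp; the last joint's range is limited). The gripper opens to 92 mm and grips with 3 to 60 N. Pads are 19 mm wide; open, the fingers measure 130 mm over their backs; the gripper's body (75 mm by 190 mm) begins 47 mm behind the grasp point.
Start: joints at [-1.444, 0.434, 0.025, 1.573, -0.012, 1.134, -0.075], TCP at [0.142, 0.609, 0.227] pointing down, gripper open.
Joint ranges: [-2.62, 2.62], [-0.44, 2.09], [-1.27, 1.32], [0.08, 2.57], [-1.32, 4.46], [0.12, 2], [-2.74, 2.74]. Speed limits (rad/s): [2.22, 2.22, 3.01, 3.01, 3.14, 3.14, 3.14].

### API

Orientations are given as a rotation vector (axis times angle).
In Python, from cell import observe, get_image, camera_model, sign_off, recognise, silhouettes gives the robot as it stands.
- The arm moves only by the tool apply_moves, never from a script. Its argument "motion" is a list of rows, each an object of numbers: "x", "y", "z": the shift along the world's x, y, z in cm; "yaw": the turn about the world's z in degrees; "hand": the opening, from -1 (shut) to 1 (fully open), so that 0 is half open. In form: [{"x": .., "y": .., "z": .., "yaw": .., "hand": ..}, ...]. A call has 1 to 10 rows; each row is the pose to reach, as a shift and turn from the pose commanded when the call began; what a row does not reach only later rows make up. A row lasts 1/8 s, in which the tool goes at most 62.5 mm and 10.7 degrees, less where a joint would pass 70% of its speed; a pose out of reach is approached as far as the arm can. A call with a gripper value outside its range is refused whole. The fingers move at their own pace and stop on an object; "newtons" is the grip in N (left out, the last holds). Time passes only in rows, so rows that repeat a pose let the fingers close. It gives the time, the measured TCP pose, the force, the opening and the grip force at its end, in the units of the state.
- observe(): the state, without advancing time (a new reading comes with each control period).
- get_image(name): name is "scene" or "side" or "wrist"; returns the picture (384x512x3 uint8, blue, green, red); there is no depth.
- camera_model(name): a dict with "camera_matrix" (3x3 intrinsics, pixels), "T" (4x4, takes a point from camera to world coordinates). Camera axes: x right, y up, looking along -z (the intrinsics and any distortion apply to the point x, -y, -z); pixel columns grow to the right and rows downward; lengths in m; the calibration is good to about 2 mm. The wrist camera is an equidistant fisheye: a pixel r from the principal point sees the ray r / f radians off the axis. A picture is of the moment at which its call begins: read the wrist's pose just before it. camera_model takes no time and is no camera call; for the wrist camera it gives the pose at the moment of the call.
- sign_off(): hands the job in; it is judged then, once.
Trained networks look in the newest picture that a camera, given by its name, has taken for a name from the list of things; names that differ only in an ending like _2 or _b are one class to them, and where a whole thing is asked for, a point or a joint stands for the part that bears it (a point fixed in the world has none). Each returns a list of dicts, best first, with "p" (0 to 1); they miss things now and then, are a little off and sometimes report something else, mostly with a low value. They report only what shows in the picture. A call takes as long as a camera call. They do not tell look-alikes from the thing itself.
- recognise(query, camera): "rect" ([left, top, right, bottom] in pixels, round what is visible of it).
- silhouettes(query, camera): "mask" (384x512 bool, what is visible of it) and "rect" ([left, top, right, bottom] in pixels, round what is visible of it).
The state is a dict: "clock": time; "joints": joint angles; "dq": joint speeds; "joint_efforts": joint torques, N m; "position": TCP position; "ee_rot": TCP orientation; "force": force on the tool from outside, world axes, zero at the start; "ft_torque": the same for the moment, N m; "width": opening from 0.0 (shut) to 1.0 (fully open); "gripper_force": force on a finger pad.
Only numpy, scipy, OpenCV 4.12 (cv2) and the standard library are available. Lean on these libraries where they do the work, as an engineer would, in place of code of your own. Each camera call takes 0.05 s, during which the arm holds its last target. There are 200 camera calls.

### The job

Fold the steel probe of the kitchen thermometer shut against its body, then slide the thermometer, hinge end first and lying face up, into the open mouth of its slanting wooden case. Press it in past the sprung catch until it stops solidly at the bottom, gently and without ramming it, and let go. Leave the egg timer, the teaspoon and the food tin where they are.

Things in the scene. Friction and masses are not known exactly. Their poses are not given: they have to be found in the camera images.
- thermometer: White folding thermometer, a flat bar 150 x 40 x 24 mm, about 0.27 kg, display up. Origin: centre of the underside; x lengthwise to the hinge end, z up, +y the probe's side. Only the tail block (x -75 to -38) has full width, y -20 to +20; ahead of it the body is y -20 to +6 and the folded probe fills the recess y +6 to +20. Grip it across y.
- probe (a joint): Probe angle (rad): 0 folded shut (a stop), up to 2.2; starts 1.2 to 1.9. Pivot parallel to z at x +62, y +13 mm of the thermometer; at angle q the probe points from it along (-cos q, sin q) in x, y. Light friction hinge (0.012 N m) that stays where it is put: pushing the rod turns it while the body stays put; once shut, pushing moves the whole thermometer.
- probe_tip (a point): Point of the probe, 96 mm from its pivot. The probe is a white sleeve 12 mm wide and 16 high for the first 44 mm, then a steel rod 9 mm thick; its mid-height is 12 mm over the thermometer's underside.
- nose (a point): Centre of the thermometer's hinge-end face (x = +75, mid thickness); this end goes in first.
- tail (a point): Centre of the thermometer's plain end face (x = -75, mid thickness), 150 mm from the nose.
- case: Wooden case, fixed. Origin: centre of the mouth, 71 mm above the counter; x points into it, slanting 20 degrees down; y level across; z out of the roof. Bore 42 wide (y) x 26 high (z), 1 mm play on each side, 132 deep to a solid end, so at home the tail sticks out 18 mm. Walls 4 mm; flared lips reach 6 mm in front of the mouth, opening about 2 mm wider on each side.
- case_end: The case's solid end wall, 132 mm inside the mouth; origin: centre of its inner face; axes as the case.
- catch_point (a point): Lowest point of the sprung steel round that hangs 3 mm through the case roof, 115 mm deep. The nose must be pressed past it (about 5 to 10 N), then it drags: resistance that is felt before the solid end. It holds the thermometer against sliding by itself.
- stand: The wooden stand that carries the case: base 150 x 72 x 8 mm, fixed. Origin: centre of the underside; x is the level direction of insertion; the mouth's centre is at x = -63 mm.
- egg_timer: Red and white egg timer, 67 mm wide and 56 high, origin under its centre; leave alone.
- teaspoon_1: Steel teaspoon 132 mm long on the counter; leave alone.
- tin_1: Food tin, 86 mm diameter, 40 high, origin under its centre; leave alone.
Things that resemble listed ones, but are neither listed nor needed, are in the scene too. There is more than one size of the thermometer; the one meant has the size given above.

How it is judged:
On the way, in this order (a step that is already met when the one before it is completed fails the run):
1. the probe is folded shut (below 0.1 rad) while the thermometer is still wholly outside the case (value of joint probe below 0.1 rad and x of nose in the frame of case below -0.005 m), for 0.2 s.
2. the hinge end has entered the case by more than 30 mm, in line with it, the probe still folded (x of nose in the frame of case above 0.03 m and value of joint probe below 0.12 rad and y of nose in the frame of case between -0.004 and 0.004 m and z of nose in the frame of case between -0.004 and 0.004 m and angle between the x axis of thermometer and the x axis of case, either way round below 0.06 rad), for 0.1 s.
At the end, for the whole second after the job is handed in: The thermometer lies at rest in the case, hinge end first and face up, its nose within 2.5 mm of the solid end (132 mm deep), in line within 4 mm and 0.06 rad, the probe folded (below 0.12 rad), and released (x of nose in the frame of case above 0.1295 m and value of joint probe below 0.12 rad and linear speed of thermometer below 0.01 m/s and angle between thermometer's own z axis and vertical below 0.5 rad and y of nose in the frame of case between -0.004 and 0.004 m and z of nose in the frame of case between -0.004 and 0.004 m and angle between the x axis of thermometer and the x axis of case, either way round below 0.06 rad); the robot touches nothing.
It fails at once if the thermometer is rammed against the solid end of the case with more than 45 N (contact force between thermometer and case_end above 45 N).
It fails at once if the thermometer is forced against the case with more than 90 N, all contacts added up (contact force between thermometer and case above 90 N).
It fails at once if the egg timer is moved by more than 15 mm (distance of egg_timer from where it was at the start of the episode above 0.015 m).
It fails at once if the teaspoon is moved by more than 15 mm (distance of teaspoon_1 from where it was at the start of the episode above 0.015 m).
It fails at once if the tin is moved by more than 15 mm (distance of tin_1 from where it was at the start of the episode above 0.015 m).
It also fails if it takes over 72 s, if anything falls off the work surface, if the arm or the gripper's body presses on something with over 40 N, if the wrist force passes 120 N, or if a joint passes its speed limit or range.

## Working session

There is one attempt and no reset: what is moved stays moved. The work goes in short steps, Python scripts to look and compute and a tool call to move; the robot and the scene stay as the last step left them, time stands still between calls to the robot, and variables do not carry over. Pictures are saved under pics/ and viewed, at most 10 in all, crops included, and the job is handed in when it is done.

Besides the shell and the picture viewer there is one more tool, called after "Call:" as name([rows], argument=value, ...), one row to a line, values as JSON. apply_moves: Moves the arm, as the interface text tells. Its arguments: {"type":"object","properties":{"motion":{"type":"array","items":{"type":"object","properties":{"x":{"type":"number"},"y":{"type":"number"},"z":{"type":"number"},"yaw":{"type":"number"},"hand":{"type":"number"}}}},"newtons":{"type":"number"}},"required":["motion"]}

```bash
mkdir -p pics
cat > h.py <<'E'
import numpy as np,cv2
from cell import *
def ray(cam,u,v):
    m=camera_model(cam);K=np.array(m["camera_matrix"]);T=np.array(m["T"])
    p=np.linalg.inv(K)@[u,v,1]
    if cam=="wrist":
        r=np.hypot(p[0],p[1]);d=np.array([p[0]/max(r,1e-9)*np.sin(r),p[1]/max(r,1e-9)*np.sin(r),np.cos(r)])
    else: d=p
    d=np.array([d[0],-d[1],-d[2]])
    return T[:3,3],T[:3,:3]@d
def at(cam,u,v,z):
    o,d=ray(cam,u,v);return o+d*(z-o[2])/d[2]
def proj(cam,P):
    m=camera_model(cam);K=np.array(m["camera_matrix"]);T=np.array(m["T"])
    p=T[:3,:3].T@(np.array(P)-T[:3,3]);p=np.array([p[0],-p[1],-p[2]])
    if cam=="wrist":
        r=np.hypot(p[0],p[1]);t=np.arctan2(r,p[2]);p=np.array([p[0]/r*t,p[1]/r*t,1])
    p=K@(p/p[2] if cam!="wrist" else p);return p[:2]
E
python3 - <<'E'
from h import *
ims=[get_image(c) for c in("scene","side","wrist")]
cv2.imwrite("pics/a.png",cv2.resize(ims[0],(800,600)))
cv2.imwrite("pics/b.png",cv2.resize(ims[1],(800,600)))
cv2.imwrite("pics/c.png",cv2.resize(ims[2],(800,600)))
print(observe())
for c in("scene","side","wrist"):
    print(c,np.round(camera_model(c)["T"],3).tolist(),camera_model(c)["camera_matrix"])
    for q in("thermometer","probe","case","stand","egg_timer"):
        print(q,[(np.round(r["rect"]).tolist(),round(r["p"],2)) for r in recognise(q,c)])
E
```

```text
{'clock': 0.15, 'joints': array([-1.44355955,  0.43506284,  0.02498178,  1.57389091, -0.01157751,
        1.13399161, -0.07512992]), 'dq': array([ 9.00830031e-05, -1.98205673e-03, -2.10044265e-04, -1.26501224e-03,
        6.11141793e-04,  1.16848173e-03,  1.93201716e-04]), 'joint_efforts': array([ 1.48425192e-03, -6.68265653e+01,  9.85782109e-01, -3.14696574e+01,
       -6.04621531e-02,  3.92627623e-02,  8.56223892e-05]), 'position': array([0.14235577, 0.60817254, 0.22612431]), 'ee_rot': array([-3.60381921e-01, -3.12084879e+00,  1.89792533e-03]), 'force': array([-0.12024815,  1.35110729, -0.64785454]), 'ft_torque': array([-0.00699405,  0.03670303, -0.00061064]), 'gripper_force': 0.0, 'width': 0.9954048376041851}
scene [[0.851, 0.399, -0.34, 0.19], [-0.524, 0.633, -0.57, -0.343], [-0.013, 0.664, 0.748, 0.775], [0.0, 0.0, 0.0, 1.0]] [[386.36109242   0.         256.42221661]
 [  0.         386.36109242 192.31248862]
 [  0.           0.           1.        ]]
thermometer [([234.0, 219.0, 279.0, 234.0], 0.93), ([194.0, 165.0, 256.0, 211.0], 0.7)]
probe [([185.0, 125.0, 210.0, 151.0], 0.63
[... 303 characters left out ...]
0.454, 0.456], [0.0, 0.0, 0.0, 1.0]] [[355.86855935   0.         253.4725447 ]
 [  0.         355.86855935 192.56709248]
 [  0.           0.           1.        ]]
thermometer [([230.0, 221.0, 275.0, 238.0], 0.83), ([222.0, 178.0, 278.0, 215.0], 0.73)]
probe [([241.0, 198.0, 272.0, 209.0], 0.62)]
case []
stand [([245.0, 233.0, 308.0, 336.0], 0.73)]
egg_timer [([229.0, 153.0, 253.0, 174.0], 0.54)]
wrist [[0.228, -0.937, -0.266, 0.07], [0.974, 0.22, 0.062, 0.626], [0.001, -0.273, 0.962, 0.386], [0.0, 0.0, 0.0, 1.0]] [[297.31863964   0.         254.36397234]
 [  0.         297.31863964 189.68602406]
 [  0.           0.           1.        ]]
thermometer []
probe []
case []
stand []
egg_timer []
```

View pics/a.png

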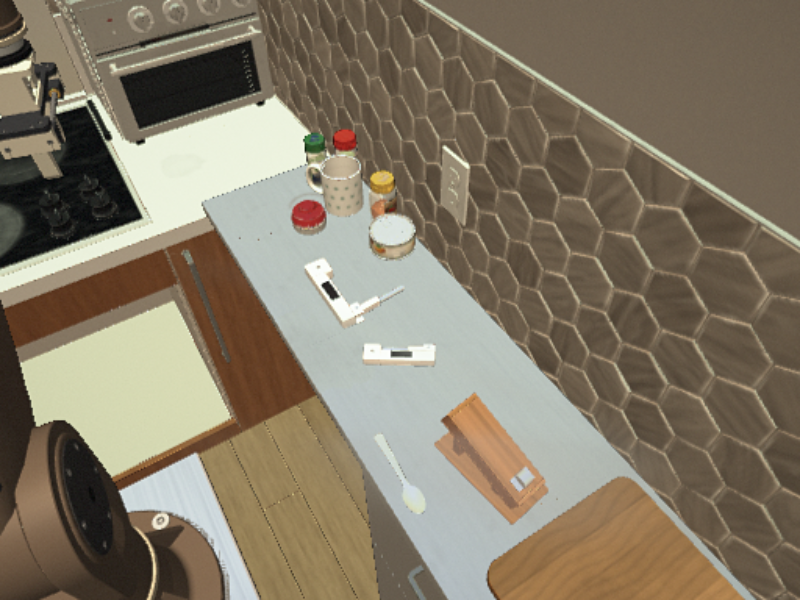

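View pics/b.png

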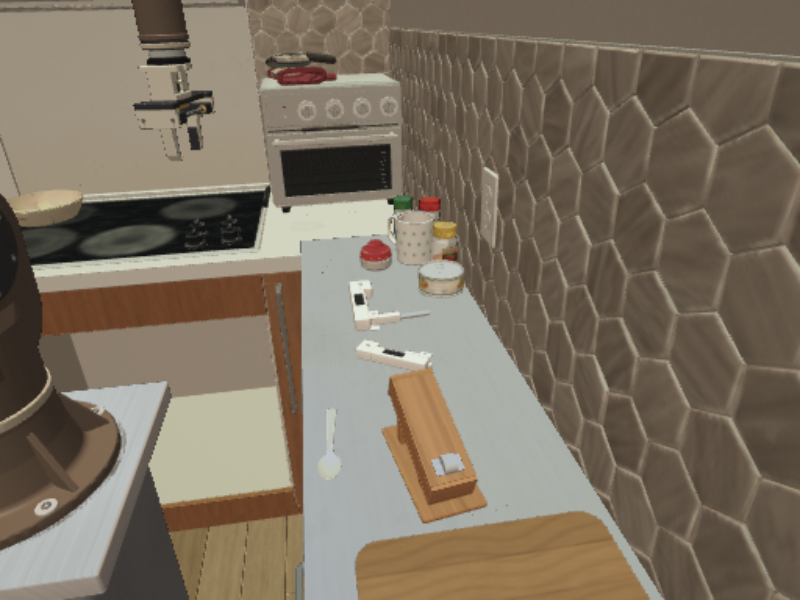

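The open thermometer is at about (335,290) in the 800-px scene picture. Its hinge end is near (350,320) and the probe points toward the wall. A folded look-alike sits at (400,355). The case mouth is at its far, raised end, and insertion runs toward the camera.

Run:
```python
from h import *
for c in("scene","side"):
    get_image(c)
    for q in("thermometer","case","stand","probe_tip"):
        for i,r in enumerate(silhouettes(q,c)):
            if r["p"]<.3: continue
            m=r["mask"].astype(np.uint8);cs=cv2.findContours(m,0,2)[0];k=max(cs,key=cv2.contourArea)
            b=cv2.boxPoints(cv2.minAreaRect(k))
            ap=cv2.approxPolyDP(k,3,True)[:,0]
            z={"thermometer":.024,"probe_tip":.012,"stand":.008,"case":.08}[q]
            print(c,q,round(r["p"],2),[(p.tolist(),(1000*at(c,*p,z)[:2]).round().tolist()) for p in ap])
    im=get_image(c)
    x0,y0,x1,y1=(180,120,360,350) if c=="scene" else (190,170,320,345)
    cv2.imwrite(f"pics/z{c}.png",cv2.resize(im[y0:y1,x0:x1],None,fx=600/(y1-y0),fy=600/(y1-y0),interpolation=2))
```

```text
scene thermometer 0.76 [([195, 170], [431.0, 390.0]), ([219, 208], [424.0, 235.0]), ([232, 205], [457.0, 226.0]), ([244, 191], [506.0, 251.0]), ([222, 194], [453.0, 273.0]), ([207, 166], [466.0, 386.0])]
scene thermometer 0.65 [([232, 222], [430.0, 179.0]), ([232, 230], [418.0, 158.0]), ([259, 235], [466.0, 112.0]), ([278, 230], [512.0, 100.0]), ([277, 222], [523.0, 121.0])]
scene case 0.96 [([302, 252], [499.0, -8.0]), ([283, 270], [441.0, -22.0]), ([324, 322], [443.0, -153.0]), ([330, 323], [452.0, -160.0]), ([347, 307], [499.0, -152.0])]
scene stand 0.69 [([303, 252], [533.0, 26.0]), ([283, 268], [469.0, 15.0]), ([286, 277], [462.0, -7.0]), ([278, 285], [436.0, -14.0]), ([329, 334], [463.0, -158.0]), ([350, 312], [529.0, -144.0])]
scene stand 0.5 [([194, 171], [433.0, 403.0]), ([219, 209], [427.0, 245.0]), ([230, 206], [456.0, 238.0]), ([233, 199], [474.0, 255.0]), ([258, 184], [558.0, 265.0]), ([223, 195], [459.0, 281.0]), ([206, 165], [472.0, 407.0])]
scene probe_tip 0.72 [([256, 185], [549.0, 262.0]), ([237, 191], [496.0, 270.0]), ([232, 198], [472.0, 256.0])]
side thermometer 
[... 310 characters left out ...]
[521.0, 91.0]), ([271, 225], [519.0, 124.0]), ([256, 225], [486.0, 131.0]), ([238, 218], [449.0, 170.0])]
side case 0.97 [([256, 238], [465.0, -1.0]), ([249, 242], [451.0, -12.0]), ([248, 252], [444.0, -41.0]), ([273, 321], [455.0, -202.0]), ([301, 315], [496.0, -199.0]), ([305, 305], [506.0, -182.0]), ([277, 238], [504.0, -9.0])]
side stand 0.88 [([271, 235], [516.0, 108.0]), ([250, 242], [466.0, 91.0]), ([254, 269], [460.0, -1.0]), ([246, 274], [442.0, -13.0]), ([267, 327], [457.0, -146.0]), ([275, 333], [467.0, -160.0]), ([311, 321], [530.0, -147.0]), ([277, 237], [527.0, 98.0])]
side probe_tip 0.61 [([238, 207], [458.0, 244.0]), ([269, 200], [542.0, 265.0]), ([247, 200], [486.0, 277.0])]
```

View pics/zscene.png

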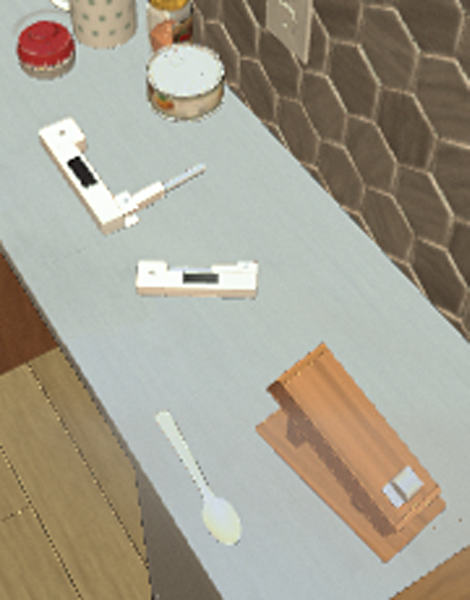

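View pics/zside.png

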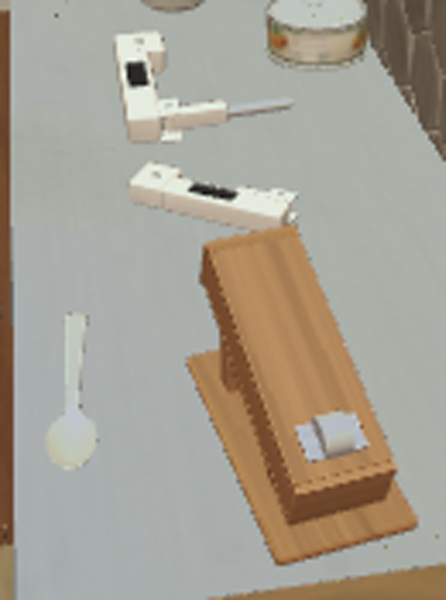

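The target measures about 155 mm long in the images and the look-alike about 125 mm, so the open one is the right one. I'll move above it and look with the wrist camera.

Call:
apply_moves([
  {"x": 4, "y": -4, "yaw": -10, "hand": -1},
  {"x": 8, "y": -8, "yaw": -20, "hand": -1},
  {"x": 12, "y": -11, "yaw": -30, "hand": -1},
  {"x": 16, "y": -15, "yaw": -40, "hand": -1},
  {"x": 20, "y": -19, "yaw": -50, "hand": -1},
  {"x": 25, "y": -24, "yaw": -60, "hand": -1},
  {"x": 30, "y": -30, "yaw": -70, "hand": -1},
  {"x": 34, "y": -35, "yaw": -79, "hand": -1},
  {"x": 36, "y": -37, "yaw": -79, "hand": -1},
  {"x": 36, "y": -37, "yaw": -79, "hand": -1},
])

```text
schema error: expected keys x, y, z, yaw, hand
```

```bash
cat > fit.py <<'E'
from h import *
from scipy.optimize import least_squares
def wl(): 
    im=get_image("wrist");return im
E
python3 - <<'E'
from h import *
print(observe()["position"],observe()["ee_rot"],observe()["joints"])
im=get_image("wrist");cv2.imwrite("pics/w1.png",cv2.resize(im,(800,600)))
for q in("thermometer","case","probe_tip","stand"):
    for r in silhouettes(q,"wrist"):
        if r["p"]<.3: continue
        k=max(cv2.findContours(r["mask"].astype(np.uint8),0,2)[0],key=cv2.contourArea)
        z={"thermometer":.024,"probe_tip":.012,"stand":.008,"case":.08}[q]
        print(q,round(r["p"],2),[(p.tolist(),(1000*at("wrist",*p,z)[:2]).round().tolist()) for p in cv2.approxPolyDP(k,3,True)[:,0]])
E
```

```text
[0.14240069 0.60859307 0.22674399] [3.60296794e-01 3.12084446e+00 1.09820378e-04] [-1.44358494  0.43450728  0.02499112  1.57318251 -0.01159116  1.13397731
 -0.07509499]
case 0.37 [([6, 368], [448.0, -68.0]), ([9, 373], [466.0, -73.0])]
```

View pics/w1.png

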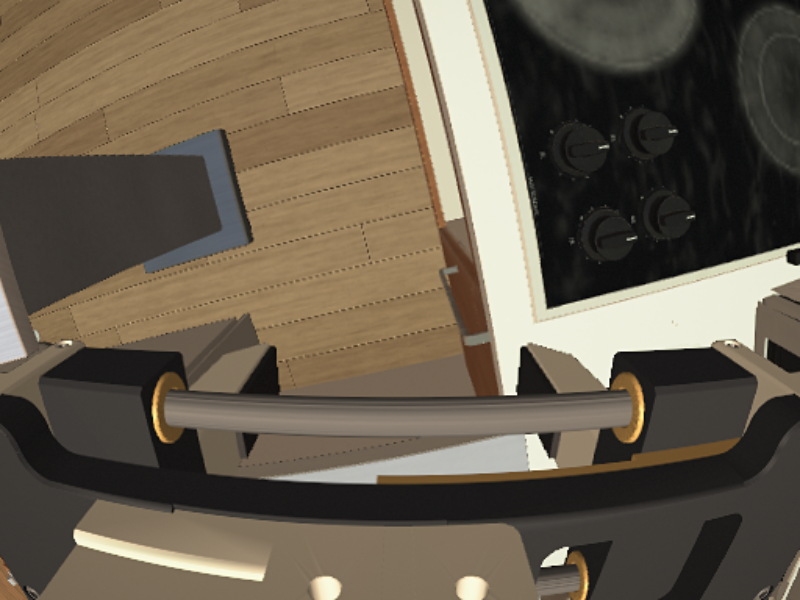

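The move was refused because every key is required, so the arm hasn't moved. The picture shows the wrist view is blocked by the gripper below row 340 of 600. It only sees the area on the camera side of the tool, so I'll stop at y ≈ 0.2.

Call:
apply_moves([
  {"x": 4, "y": -4, "z": 0, "yaw": -10, "hand": -1},
  {"x": 8, "y": -8, "z": 0, "yaw": -20, "hand": -1},
  {"x": 12, "y": -12, "z": 0, "yaw": -30, "hand": -1},
  {"x": 16, "y": -16, "z": 0, "yaw": -40, "hand": -1},
  {"x": 20, "y": -20, "z": 0, "yaw": -50, "hand": -1},
  {"x": 24, "y": -25, "z": 0, "yaw": -60, "hand": -1},
  {"x": 28, "y": -30, "z": 0, "yaw": -70, "hand": -1},
  {"x": 31, "y": -35, "z": 0, "yaw": -79, "hand": -1},
  {"x": 33, "y": -40, "z": 0, "yaw": -79, "hand": -1},
  {"x": 33, "y": -40, "z": 0, "yaw": -79, "hand": -1},
])

```text
clock: 3.0
position: [0.4742, 0.2038, 0.2272]
ee_rot: [2.27, 2.169, 0.0]
force: [-0.4, 0.5, 0.2]
width: 0.008
gripper_force: 0.0
```

Run:
```python
from h import *
print(observe()["position"],observe()["ee_rot"],observe()["joints"])
im=get_image("wrist");cv2.imwrite("pics/w2.png",cv2.resize(im,(800,600)))
for q in("thermometer","case","probe_tip","stand"):
    for r in silhouettes(q,"wrist"):
        if r["p"]<.3: continue
        k=max(cv2.findContours(r["mask"].astype(np.uint8),0,2)[0],key=cv2.contourArea)
        z={"thermometer":.024,"probe_tip":.012,"stand":.008,"case":.08}[q]
        print(q,round(r["p"],2),[(p.tolist(),(1000*at("wrist",*p,z)[:2]).round().tolist()) for p in cv2.approxPolyDP(k,3,True)[:,0]])
```

```text
[0.47419784 0.20376411 0.2272162 ] [2.27042885e+00 2.16904160e+00 3.11974373e-04] [-0.90118641  0.26579171  0.49221041  1.86537924 -0.14239474  1.0444547
 -0.39757316]
thermometer 0.94 [([217, 192], [423.0, 179.0]), ([220, 201], [426.0, 167.0]), ([257, 221], [472.0, 137.0]), ([283, 227], [506.0, 127.0]), ([297, 224], [525.0, 131.0]), ([294, 215], [521.0, 144.0]), ([246, 191], [460.0, 179.0]), ([230, 177], [441.0, 198.0]), ([224, 179], [433.0, 195.0])]
thermometer 0.82 [([211, 22], [426.0, 393.0]), ([214, 122], [425.0, 267.0]), ([218, 137], [429.0, 249.0]), ([246, 137], [463.0, 247.0]), ([251, 129], [469.0, 257.0]), ([318, 119], [552.0, 267.0]), ([314, 115], [547.0, 272.0]), ([238, 118], [454.0, 271.0]), ([234, 112], [450.0, 278.0]), ([233, 51], [452.0, 353.0]), ([245, 45], [466.0, 360.0]), ([244, 22], [466.0, 390.0]), ([240, 18], [462.0, 396.0])]
probe_tip 0.71 [([318, 118], [554.0, 269.0]), ([313, 115], [547.0, 273.0]), ([249, 120], [466.0, 269.0]), ([248, 128], [465.0, 259.0])]
probe_tip 0.62 [([212, 21], [425.0, 399.0]), ([218, 137], [426.0, 249.0]), ([247, 137], [463.0, 247.0]), ([251, 130], [468.0, 256.0]), ([318, 119], [554.0, 268.0]), ([316, 115], [551.0, 273.0]), ([238, 118], [453.0, 272.0]), ([233, 53], [450.0, 354.0]), ([245, 46], [465.0, 363.0]), ([243, 21], [463.0, 396.0])]
probe_tip 0.52 [([246, 192], [459.0, 175.0]), ([282, 219], [506.0, 136.0]), ([290, 215], [517.0, 141.0])]
stand 0.44 [([259, 298], [471.0, 3.0]), ([250, 298], [457.0, 3.0]), ([249, 302], [455.0, -5.0]), ([256, 303], [466.0, -7.0])]
```

View pics/w2.png

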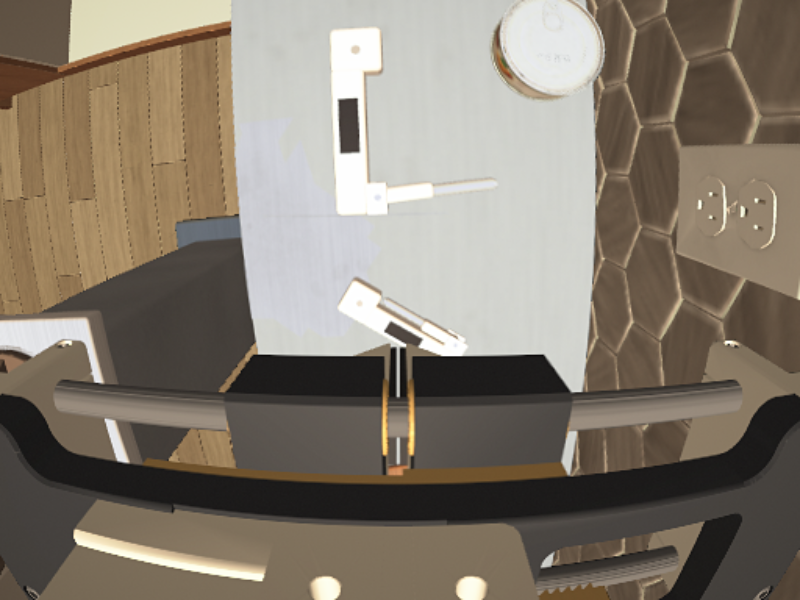

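The wrist picture shows the target clearly. Tail is at (355,30), nose at (358,215) and the probe tip at (497,183) in the 800-px view, so the body centre is about (0.446, 0.321) with its axis along −y. I'll sweep the rod shut with closed fingers.

Call:
apply_moves([
  {"x": 2, "y": 1, "z": -5, "yaw": 0, "hand": -1},
  {"x": 3.3, "y": 1.8, "z": -11, "yaw": 0, "hand": -1},
  {"x": 3.3, "y": 1.8, "z": -17, "yaw": 0, "hand": -1},
  {"x": 3.3, "y": 1.8, "z": -20.5, "yaw": 0, "hand": -1},
  {"x": 3.3, "y": 1.8, "z": -21.8, "yaw": 0, "hand": -1},
  {"x": 3.3, "y": 1.8, "z": -21.8, "yaw": 0, "hand": -1},
  {"x": 3.6, "y": 3.4, "z": -21.8, "yaw": 0, "hand": -1},
  {"x": 4.0, "y": 5.0, "z": -21.8, "yaw": 0, "hand": -1},
  {"x": 4.2, "y": 6.4, "z": -21.8, "yaw": 0, "hand": -1},
  {"x": 4.3, "y": 7.7, "z": -21.8, "yaw": 0, "hand": -1},
])

```text
clock: 4.5
position: [0.5157, 0.2872, 0.0091]
ee_rot: [2.262, 2.18, 0.001]
force: [-0.1, 0.0, 1.0]
width: 0.003
gripper_force: 0.1
```

Call:
apply_moves([
  {"x": -0.6, "y": 1.2, "z": 0, "yaw": 0, "hand": -1},
  {"x": -1.4, "y": 2.3, "z": 0, "yaw": 0, "hand": -1},
  {"x": -2.2, "y": 3.5, "z": 0, "yaw": 0, "hand": -1},
  {"x": -2.9, "y": 4.5, "z": 0, "yaw": 0, "hand": -1},
  {"x": -3.4, "y": 5.3, "z": 0, "yaw": 0, "hand": -1},
  {"x": -3.4, "y": 5.3, "z": 0, "yaw": 0, "hand": -1},
])

```text
clock: 5.25
position: [0.4808, 0.3395, 0.0087]
ee_rot: [-2.261, -2.18, -0.0]
force: [0.2, -0.7, -0.1]
width: 0.005
gripper_force: 0.0
```

Call:
apply_moves([
  {"x": 1, "y": 0, "z": 0, "yaw": 0, "hand": -1},
  {"x": 1, "y": 0, "z": 5, "yaw": 0, "hand": 0.3},
  {"x": 0, "y": -4, "z": 10, "yaw": 0, "hand": 0.6},
  {"x": 0, "y": -9, "z": 15, "yaw": 0, "hand": 0.6},
  {"x": -1, "y": -13.5, "z": 15, "yaw": 0, "hand": 0.6},
  {"x": -1, "y": -13.5, "z": 15, "yaw": 0, "hand": 0.6},
])

```text
clock: 6.0
position: [0.4724, 0.1985, 0.1602]
ee_rot: [2.271, 2.17, 0.002]
force: [0.6, 0.8, -0.2]
width: 0.498
gripper_force: 0.0
```

Run:
```python
from h import *
s=observe();print(s["clock"],s["position"],s["joints"])
im=get_image("wrist");cv2.imwrite("pics/w3.png",cv2.resize(im,(800,600)))
for q in("thermometer",):
    for r in silhouettes(q,"wrist"):
        if r["p"]<.3: continue
        k=max(cv2.findContours(r["mask"].astype(np.uint8),0,2)[0],key=cv2.contourArea)
        print(q,round(r["p"],2),[(p.tolist(),(1000*at("wrist",*p,.024)[:2]).round().tolist()) for p in cv2.approxPolyDP(k,3,True)[:,0]])
```

```text
6.0 [0.47242086 0.19847632 0.16021276] [-0.89589429  0.34276767  0.51060529  1.96151997 -0.21271207  0.88793817
 -0.32084937]
thermometer 0.92 [([204, 0], [429.0, 392.0]), ([209, 136], [428.0, 251.0]), ([247, 139], [466.0, 246.0]), ([243, 0], [468.0, 389.0])]
thermometer 0.81 [([222, 188], [438.0, 197.0]), ([211, 207], [425.0, 176.0]), ([213, 214], [426.0, 168.0]), ([285, 253], [502.0, 119.0]), ([292, 253], [510.0, 118.0]), ([293, 229], [511.0, 148.0])]
```

View pics/w3.png

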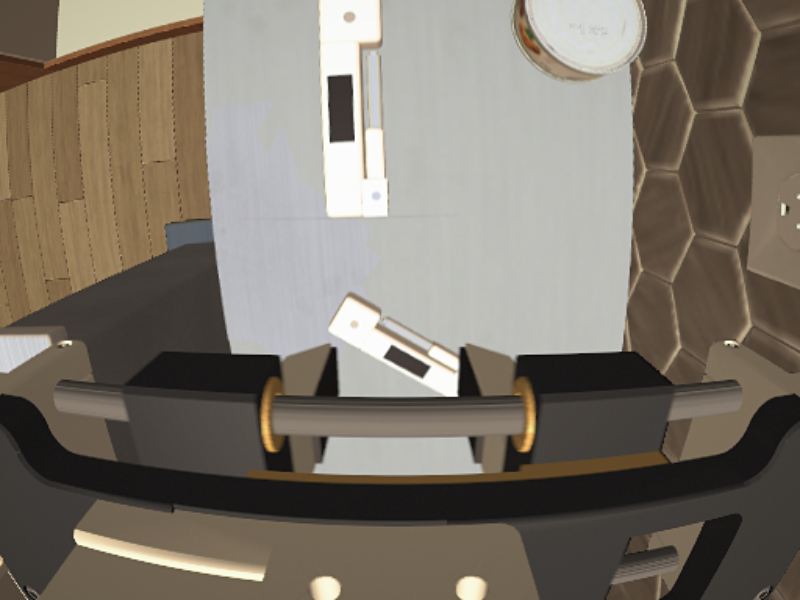

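The picture shows the probe tucked in its recess, with the rod at (373,85) parallel to the body. I'll grip lightly near the tail and lift it while the nose stays on the counter, so it pivots nose-down.

Call:
apply_moves([
  {"x": -1, "y": 5, "z": 0, "yaw": 1, "hand": 0.6},
  {"x": -2, "y": 10, "z": 0, "yaw": 2, "hand": 0.6},
  {"x": -2.5, "y": 15, "z": 0, "yaw": 2, "hand": 0.6},
  {"x": -2.5, "y": 18.5, "z": -3, "yaw": 2, "hand": 0.6},
  {"x": -2.5, "y": 18.5, "z": -8, "yaw": 2, "hand": 0.6},
  {"x": -2.5, "y": 18.5, "z": -13, "yaw": 2, "hand": 0.6},
  {"x": -2.5, "y": 18.5, "z": -15.6, "yaw": 2, "hand": 0.6},
  {"x": -2.5, "y": 18.5, "z": -15.6, "yaw": 2, "hand": 0.6},
  {"x": -2.5, "y": 18.5, "z": -15.6, "yaw": 2, "hand": -1},
  {"x": -2.5, "y": 18.5, "z": -15.6, "yaw": 2, "hand": -1},
], newtons=5)

```text
clock: 7.35
position: [0.4463, 0.3892, 0.0022]
ee_rot: [-2.224, -2.219, 0.001]
force: [-0.2, -0.7, -0.4]
width: 0.631
gripper_force: 0.0
```

Call:
apply_moves([
  {"x": 0, "y": 0, "z": 0, "yaw": 0, "hand": -1},
  {"x": 0, "y": 0, "z": 0, "yaw": 0, "hand": -1},
])

```text
clock: 7.6
position: [0.4466, 0.3888, 0.0028]
ee_rot: [2.224, 2.218, 0.001]
force: [-0.8, -0.1, -1.2]
width: 0.437
gripper_force: 5.0
```

Call:
apply_moves([
  {"x": 0, "y": -0.1, "z": 1, "yaw": 0, "hand": -1},
  {"x": 0, "y": -0.2, "z": 2, "yaw": 0, "hand": -1},
  {"x": 0, "y": -0.4, "z": 3, "yaw": 0, "hand": -1},
  {"x": 0, "y": -0.6, "z": 4, "yaw": 0, "hand": -1},
  {"x": 0, "y": -0.8, "z": 4.8, "yaw": 0, "hand": -1},
  {"x": 0, "y": -0.8, "z": 4.8, "yaw": 0, "hand": -1},
])

```text
clock: 8.35
position: [0.4467, 0.3808, 0.0515]
ee_rot: [-2.225, -2.218, -0.002]
force: [-0.3, 1.0, -0.8]
width: 0.435
gripper_force: 5.0
```

Run:
```python
from h import *
s=observe();print(s["clock"],s["position"],s["force"],s["width"])
a=get_image("side");b=get_image("scene")
A=cv2.resize(a[150:240,190:310],(800,600),interpolation=2)
B=cv2.resize(b[130:220,160:280],(400,300),interpolation=2)
A[:300,400:]=B
cv2.imwrite("pics/g1.png",A)
```

```text
8.35 [0.44665873 0.38078691 0.0515306 ] [-0.26373123  1.02407381 -0.78925304] 0.4347833003446188
```

View pics/g1.png

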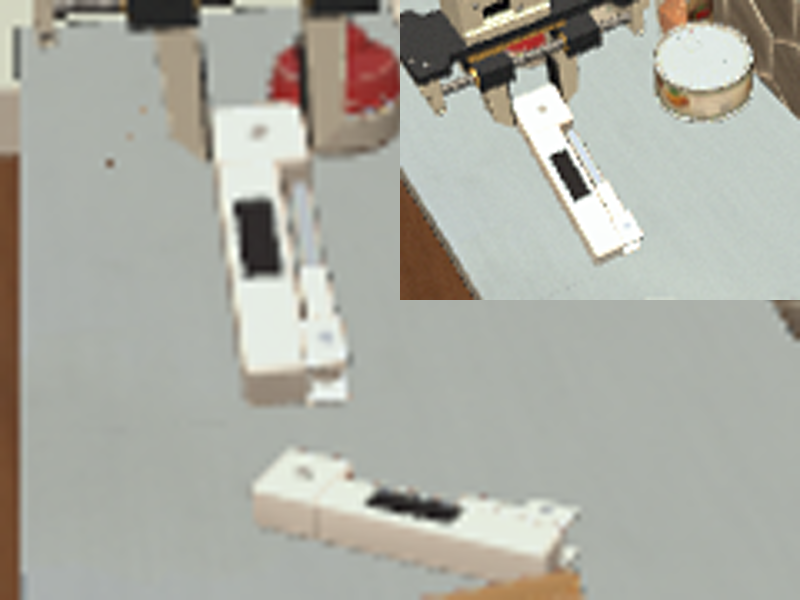

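```bash
cat >> h.py <<'E'
def R(psi,th): # thermometer/case axes: heading psi, nose down th
    x=np.array([np.cos(psi)*np.cos(th),np.sin(psi)*np.cos(th),-np.sin(th)]);y=np.array([-np.sin(psi),np.cos(psi),0])
    return np.c_[x,y,np.cross(x,y)]
E
python3 - <<'E'
from h import *
P=np.array([.4467,.3808,.0637])
for t in (0,10,15,20,25):
    M=R(np.radians(-90),np.radians(t))
    o=[]
    for c in [(75,-20,0),(75,-20,24),(-75,-20,24)]:
        o.append(proj("side",P+M@((np.array(c)-[-67,0,15])/1000)).round(1).tolist())
    print(t,o)
E
```

```text
0 [[225.2, 196.3], [224.6, 187.6], [220.0, 164.7]]
10 [[225.6, 204.0], [225.2, 196.5], [220.0, 164.5]]
15 [[225.7, 207.4], [225.4, 200.5], [220.0, 164.4]]
20 [[225.8, 210.3], [225.6, 204.1], [220.1, 164.4]]
25 [[225.9, 212.8], [225.7, 207.4], [220.1, 164.4]]
```

The nose-corner pixel matches a 20° tilt. I'll grip firmly, lift, and fit the case pose.

Call:
apply_moves([
  {"x": 0, "y": 0, "z": 0, "yaw": 0, "hand": -1},
  {"x": 0, "y": 0, "z": 0, "yaw": 0, "hand": -1},
  {"x": 0, "y": 0, "z": 1, "yaw": 0, "hand": -1},
  {"x": 0, "y": 0, "z": 3, "yaw": 0, "hand": -1},
  {"x": 0, "y": 0, "z": 6, "yaw": 0, "hand": -1},
  {"x": 0, "y": 0, "z": 9, "yaw": 0, "hand": -1},
  {"x": 0, "y": 0, "z": 9, "yaw": 0, "hand": -1},
], newtons=50)

```text
clock: 9.32
position: [0.4475, 0.3811, 0.143]
ee_rot: [-2.225, -2.218, -0.006]
force: [0.8, -0.4, -1.9]
width: 0.431
gripper_force: 50.0
```

```bash
cat > fit.py <<'E'
from h import *
from scipy.optimize import minimize
import itertools
S=4
def hull(cam,pts,cv):
    p=np.array([proj(cam,q) for q in pts]);k=cv2.convexHull(((p+.5)*S-.5).astype(np.float32)).round().astype(np.int32);cv2.fillConvexPoly(cv,k,1)
def box(a,b): return np.array(list(itertools.product(*zip(a,b))))/1000
CB=np.vstack([box((0,-25,-17),(136,25,17)),box((-6,-27,-19),(-5.9,27,19))])
SB=box((-75,-36,0),(75,36,8))
TB=box((-75,-20,0),(75,20,24))
def mask(q,cam,near=None,pick=0):
    rs=silhouettes(q,cam)
    if near is not None: rs=[r for r in rs if r["mask"][near[1]-4:near[1]+5,near[0]-4:near[0]+5].any()]
    return rs[pick]["mask"].astype(np.uint8) if rs else None
def iou(pred,m):
    M=cv2.resize(m,None,fx=S,fy=S,interpolation=0);return (pred&M).sum()/(pred|M).sum()
def casepts(p): # p: mouth x,y (m), psi
    O=np.array([p[0],p[1],.071]);so=np.array([p[0],p[1],0])+.063*np.array([np.cos(p[2]),np.sin(p[2]),0])
    return O+CB@R(p[2],np.radians(20)).T, so+SB@R(p[2],0).T
E
python3 - <<'E'
from fit import *
s=observe();print(s["clock"],s["position"],s["force"],s["width"])
D={}
for c in("scene","side"):
    get_image(c);a=mask("case",c);b=mask("stand",c,(300,290) if c=="scene" else (270,290))
    D[c]=(a|b if b is not None else a, b is not None)
def cost(p,cams):
    o=0
    for c in cams:
        pr=np.zeros((384*S,512*S),np.uint8);cp,sp=casepts(p);hull(c,cp,pr)
        if D[c][1]: hull(c,sp,pr)
        o+=1-iou(pr,D[c][0])
    return o
for cams in(("scene",),("side",),("scene","side")):
    r=minimize(cost,[.47,.0,-1.45],args=(cams,),method="Nelder-Mead",options=dict(initial_simplex=[[.47,.0,-1.45],[.485,.0,-1.45],[.47,.02,-1.45],[.47,0,-1.35]],xatol=1e-4,fatol=1e-4))
    print(cams,r.x.round(4),np.degrees(r.x[2]).round(2),r.fun)
    if len(cams)==1: np.save(cams[0]+"_case.npy",r.x)
# thermometer check
p=s["position"]
for c in("scene","side"):
  rs=silhouettes("thermometer",c)
  for r in rs: print(c,r["p"],np.round(r["rect"]).tolist())
  im=get_image(c)
  x0,y0,x1,y1=(160,80,360,350) if c=="scene" else (170,100,330,345)
  cv2.imwrite(f"pics/l_{c}.png",cv2.resize(im[y0:y1,x0:x1],None,fx=600/(y1-y0),fy=600/(y1-y0),interpolation=2))
E
```

```text
9.325 [0.44750107 0.38109863 0.14297198] [ 0.76482108 -0.35072157 -1.8714192 ] 0.43084233419267615
('scene',) [ 0.4733 -0.0156 -1.4016] -80.3 0.05021940516821066Traceback (most recent call last):
  File "<stdin>", line 15, in <module>
    res = _minimize_neldermead(fun, x0, args, callback, bounds=bounds,
                               **options)
    fxcc = func(xcc)
    fx = function(np.copy(x), *(wrapper_args + args))
  File "<stdin>", line 10, in cost
  File "fit.py", line 6, in hull
    p=np.array([proj(cam,q) for q in pts]);k=cv2.convexHull(((p+.5)*S-.5).astype(np.float32)).round().astype(np.int32);cv2.fillConvexPoly(cv,k,1)
                ~~~~^^^^^^^
  File "h.py", line 14, in proj
    m=camera_model(cam);K=np.array(m["camera_matrix"]);T=np.array(m["T"])
ValueError: time passes only in moves, steps and waits
```

```bash
sed -i 's/m=camera_model(cam);/m=cm(cam);/' h.py; sed -i '2a _c={}\ndef cm(c):\n    if c not in _c: _c[c]=camera_model(c)\n    return _c[c]' h.py
cat > run.py <<'E'
from fit import *
s=observe();print(s["clock"],s["position"],s["force"],s["width"])
D={};TM={}
for c in("scene","side"):
    im=get_image(c);a=mask("case",c);b=mask("stand",c,(300,290) if c=="scene" else (270,290))
    D[c]=(a|b if b is not None else a, b is not None)
    TM[c]=silhouettes("thermometer",c)
    for r in TM[c]: print(c,round(r["p"],2),np.round(r["rect"]).tolist())
    x0,y0,x1,y1=(160,80,360,350) if c=="scene" else (170,100,330,345)
    cv2.imwrite(f"pics/l_{c}.png",cv2.resize(im[y0:y1,x0:x1],None,fx=600/(y1-y0),fy=600/(y1-y0),interpolation=2))
def cost(p,cams):
    o=0
    for c in cams:
        pr=np.zeros((384*S,512*S),np.uint8);cp,sp=casepts(p);hull(c,cp,pr)
        if D[c][1]: hull(c,sp,pr)
        o+=1-iou(pr,D[c][0])
    return o
for cams in(("scene",),("side",),("scene","side")):
    r=minimize(cost,[.47,.0,-1.45],args=(cams,),method="Nelder-Mead",options=dict(initial_simplex=[[.47,.0,-1.45],[.485,.0,-1.45],[.47,.02,-1.45],[.47,0,-1.35]],xatol=1e-4,fatol=1e-4))
    print(cams,r.x.round(4),np.degrees(r.x[2]).round(2),r.fun)
np.save("case.npy",r.x)
# thermometer: nose-down pose with pivot P at pads; fit x,y,psi,th
p=s["position"]
def tpts(q): return np.array([q[0],q[1],p[2]+.0125])+(TB-[-.067,0,.0153])@R(q[2],q[3]).T
T={}
for c in TM:
    u=proj(c,tpts([p[0],p[1],-1.57,.35]).mean(0)).round().astype(int)
    for r in TM[c]:
        if r["mask"][u[1]-4:u[1]+5,u[0]-4:u[0]+5].any(): T[c]=r["mask"].astype(np.uint8);break
def tc(q,cams):
    o=0
    for c in cams:
        pr=np.zeros((384*S,512*S),np.uint8);hull(c,tpts(q),pr);o+=1-iou(pr,T[c])
    return o
x0=np.array([p[0],p[1],-1.57,.35])
for cams in [(c,) for c in T]+[tuple(T)]:
    r=minimize(tc,x0,args=(cams,),method="Nelder-Mead",options=dict(initial_simplex=[x0]+[x0+d for d in np.diag([.008,.008,.06,.1])],xatol=1e-4,fatol=1e-4))
    print("th",cams,r.x.round(4),np.degrees(r.x[2:]).round(2),r.fun)
E
python3 run.py
```

```text
9.625 [0.44575872 0.38002501 0.13957443] [ 0.75273219  0.11663265 -2.6595775 ] 0.4288419983868454
scene 0.98 [233.0, 219.0, 280.0, 235.0]
scene 0.87 [190.0, 131.0, 229.0, 188.0]
side 0.74 [230.0, 218.0, 276.0, 238.0]
side 0.57 [218.0, 135.0, 242.0, 183.0]
side 0.43 [245.0, 234.0, 313.0, 336.0]
('scene',) [ 0.4744 -0.0155 -1.4275] -81.79 0.0441241954418492
('side',) [ 0.4775 -0.0135 -1.4468] -82.9 0.06251640495931565
('scene', 'side') [ 0.4762 -0.0152 -1.4353] -82.24 0.11224231546013574
th ('scene',) [ 0.4458  0.3764 -1.5657  0.4049] [-89.71  23.2 ] 0.1319718075364893
th ('side',) [ 0.4467  0.377  -1.5757  0.3516] [-90.28  20.15] 0.07322521926195602
th ('scene', 'side') [ 0.4473  0.3776 -1.5852  0.3615] [-90.83  20.71] 0.21775122934984137
```

Call:
apply_moves([
  {"x": 0.1, "y": -3, "z": 0, "yaw": 1, "hand": -1},
  {"x": 0.2, "y": -6, "z": 0, "yaw": 2, "hand": -1},
  {"x": 0.3, "y": -9, "z": 0, "yaw": 4, "hand": -1},
  {"x": 0.4, "y": -12, "z": 0, "yaw": 6, "hand": -1},
  {"x": 0.5, "y": -15, "z": -0.4, "yaw": 8, "hand": -1},
  {"x": 0.6, "y": -18, "z": -0.8, "yaw": 8, "hand": -1},
  {"x": 0.7, "y": -21, "z": -1.2, "yaw": 8, "hand": -1},
  {"x": 0.8, "y": -22.7, "z": -1.6, "yaw": 8, "hand": -1},
  {"x": 0.8, "y": -22.7, "z": -1.6, "yaw": 8, "hand": -1},
  {"x": 0.8, "y": -22.7, "z": -1.6, "yaw": 8, "hand": -1},
])

```text
clock: 11.28
position: [0.4546, 0.1548, 0.1248]
ee_rot: [-2.063, -2.369, -0.001]
force: [0.3, -0.2, -2.5]
width: 0.429
gripper_force: 50.0
```

```bash
sed -i 's/-1.57,.35/-1.435,.36/g' run.py; python3 run.py
python3 - <<'E'
import cv2,numpy as np
a=cv2.imread("pics/l_scene.png");b=cv2.imread("pics/l_side.png")
h=np.hstack([a[:, :400],b[:,:390]]);print(h.shape);cv2.imwrite("pics/l_both.png",h)
E
```

```text
11.275 [0.45455395 0.1548265  0.12484149] [ 0.34518317 -0.2189189  -2.50053152] 0.42912610512904226
scene 0.63 [238.0, 192.0, 291.0, 253.0]
scene 0.57 [231.0, 220.0, 278.0, 237.0]
side 0.82 [230.0, 174.0, 270.0, 239.0]
side 0.54 [230.0, 219.0, 275.0, 238.0]
('scene',) [ 0.4731 -0.0155 -1.404 ] -80.45 0.03545941574850908
('side',) [ 0.4763 -0.0142 -1.4341] -82.17 0.0486943922064309
('scene', 'side') [ 0.474  -0.015  -1.4154] -81.1 0.09417728862057928
th ('scene',) [ 0.4535  0.1486 -1.4049  0.4057] [-80.49  23.25] 0.16701270658583178
th ('side',) [ 0.4553  0.1547 -1.4269  0.3816] [-81.76  21.86] 0.11496916954563341
th ('scene', 'side') [ 0.4548  0.1502 -1.4153  0.3682] [-81.09  21.1 ] 0.2853247187090343
(600, 790, 3)
```

View pics/l_both.png

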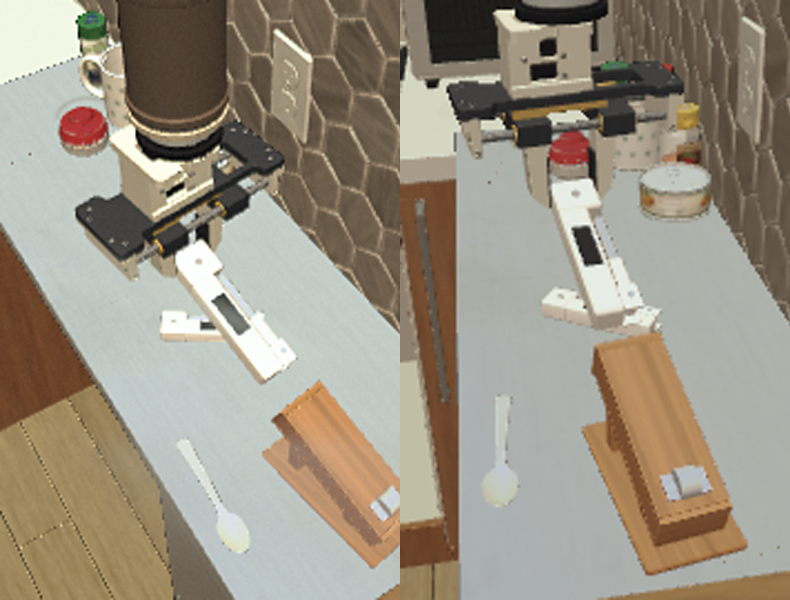

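The side and scene views show the thermometer nose-down, about 40 mm in front of the mouth and already parallel to the case. It needs a sideways correction of about 3.5 mm toward −x. Now I'll advance along the slant.

Call:
apply_moves([
  {"x": -0.3, "y": -0.4, "z": 0, "yaw": 0, "hand": -1},
  {"x": -0.2, "y": -1.2, "z": -0.3, "yaw": 0, "hand": -1},
  {"x": -0.1, "y": -2.0, "z": -0.6, "yaw": 0, "hand": -1},
  {"x": 0, "y": -2.8, "z": -0.9, "yaw": 0, "hand": -1},
  {"x": 0.1, "y": -3.2, "z": -1.05, "yaw": 0, "hand": -1},
  {"x": 0.1, "y": -3.2, "z": -1.05, "yaw": 0, "hand": -1},
])

```text
clock: 12.42
position: [0.4555, 0.1212, 0.1141]
ee_rot: [-2.066, -2.367, 0.0]
force: [-0.6, 1.3, -3.3]
width: 0.432
gripper_force: 50.0
```

```bash
python3 run.py
```

```text
12.425 [0.45547392 0.12116118 0.11413384] [-0.55740562  1.27673566 -3.28478375] 0.4324422949057148
scene 0.89 [249.0, 201.0, 296.0, 266.0]
scene 0.64 [234.0, 219.0, 277.0, 236.0]
side 0.95 [233.0, 186.0, 274.0, 242.0]
side 0.83 [228.0, 219.0, 276.0, 236.0]
('scene',) [ 0.4753 -0.0154 -1.4225] -81.5 0.03880254930738458
('side',) [ 0.475  -0.0135 -1.4151] -81.08 0.04443151544844903
('scene', 'side') [ 0.4753 -0.0154 -1.4223] -81.49 0.08666986808451083
th ('scene',) [ 0.4581  0.1204 -1.4318  0.3976] [-82.04  22.78] 0.1792730844793713
th ('side',) [ 0.4565  0.129  -1.4852  0.2163] [-85.09  12.39] 0.13758523866827121
th ('scene', 'side') [ 0.456   0.1201 -1.5022  0.1566] [-86.07   8.97] 0.32337761883756955
```

Call:
apply_moves([
  {"x": 0.06, "y": -0.47, "z": -0.17, "yaw": 0, "hand": -1},
  {"x": 0.13, "y": -0.93, "z": -0.34, "yaw": 0, "hand": -1},
  {"x": 0.13, "y": -0.93, "z": -0.34, "yaw": 0, "hand": -1},
])

```text
clock: 13.2
position: [0.4566, 0.1116, 0.1107]
ee_rot: [2.066, 2.367, -0.001]
force: [0.8, -0.4, -3.9]
width: 0.428
gripper_force: 50.0
```

Call:
apply_moves([
  {"x": 0.06, "y": -0.47, "z": -0.17, "yaw": 0, "hand": -1},
  {"x": 0.13, "y": -0.93, "z": -0.34, "yaw": 0, "hand": -1},
  {"x": 0.13, "y": -0.93, "z": -0.34, "yaw": 0, "hand": -1},
])

```text
clock: 13.58
position: [0.458, 0.1024, 0.1073]
ee_rot: [2.066, 2.367, -0.001]
force: [0.3, 0.2, -3.6]
width: 0.43
gripper_force: 50.0
```

Call:
apply_moves([
  {"x": 0.06, "y": -0.47, "z": -0.17, "yaw": 0, "hand": -1},
  {"x": 0.13, "y": -0.93, "z": -0.34, "yaw": 0, "hand": -1},
  {"x": 0.19, "y": -1.4, "z": -0.51, "yaw": 0, "hand": -1},
  {"x": 0.25, "y": -1.86, "z": -0.68, "yaw": 0, "hand": -1},
  {"x": 0.25, "y": -1.86, "z": -0.68, "yaw": 0, "hand": -1},
])

```text
clock: 14.2
position: [0.4605, 0.0838, 0.1005]
ee_rot: [2.066, 2.367, -0.001]
force: [-0.9, -0.9, -4.1]
width: 0.432
gripper_force: 50.0
```

Run:
```python
import cv2,numpy as np
from h import *
s=observe();print(s["position"],s["force"],s["ft_torque"])
a=get_image("scene")[190:300,230:330];b=get_image("side")[170:280,215:315]
cv2.imwrite("pics/ins.png",np.hstack([cv2.resize(x,(400,440),interpolation=2) for x in(a,b)]))
```

```text
[0.46045377 0.08375285 0.10049111] [-0.88660452 -0.87006291 -4.07490506] [0.15370939 0.0422528  0.07373586]
```

View pics/ins.png

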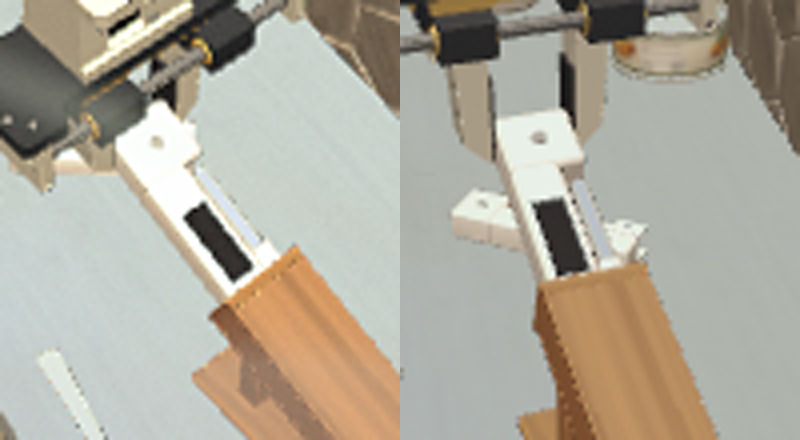

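The last picture shows the nose well inside the mouth, in line with the case, and the forces are small. I'll continue.

Call:
apply_moves([
  {"x": 0.06, "y": -0.47, "z": -0.17, "yaw": 0, "hand": -1},
  {"x": 0.13, "y": -0.93, "z": -0.34, "yaw": 0, "hand": -1},
  {"x": 0.19, "y": -1.4, "z": -0.51, "yaw": 0, "hand": -1},
  {"x": 0.25, "y": -1.86, "z": -0.68, "yaw": 0, "hand": -1},
  {"x": 0.25, "y": -1.86, "z": -0.68, "yaw": 0, "hand": -1},
])

```text
clock: 14.92
position: [0.463, 0.0651, 0.0937]
ee_rot: [2.066, 2.367, -0.001]
force: [-0.0, -0.9, -5.1]
width: 0.429
gripper_force: 50.0
```

Call:
apply_moves([
  {"x": 0.06, "y": -0.47, "z": -0.17, "yaw": 0, "hand": -1},
  {"x": 0.13, "y": -0.93, "z": -0.34, "yaw": 0, "hand": -1},
  {"x": 0.19, "y": -1.4, "z": -0.51, "yaw": 0, "hand": -1},
  {"x": 0.25, "y": -1.86, "z": -0.68, "yaw": 0, "hand": -1},
  {"x": 0.25, "y": -1.86, "z": -0.68, "yaw": 0, "hand": -1},
])

```text
clock: 15.55
position: [0.4656, 0.0465, 0.0869]
ee_rot: [2.065, 2.367, -0.001]
force: [0.6, -0.9, -6.1]
width: 0.431
gripper_force: 50.0
```

Call:
apply_moves([
  {"x": 0.06, "y": -0.47, "z": -0.2, "yaw": 0, "hand": -1},
  {"x": 0.13, "y": -0.93, "z": -0.4, "yaw": 0, "hand": -1},
  {"x": 0.2, "y": -1.5, "z": -0.63, "yaw": 0, "hand": -1},
  {"x": 0.2, "y": -1.5, "z": -0.63, "yaw": 0, "hand": -1},
])

```text
clock: 16.05
position: [0.4678, 0.0313, 0.0807]
ee_rot: [2.065, 2.366, -0.0]
force: [0.6, 0.2, -3.7]
width: 0.433
gripper_force: 50.0
```

The nose is about 90 mm deep. I'll release, back out along the axis, and shut the fingers behind the tail.

Call:
apply_moves([
  {"x": 0, "y": 0, "z": 0, "yaw": 0, "hand": 0.2},
  {"x": 0, "y": 0, "z": 0, "yaw": 0, "hand": 0.2},
  {"x": 0, "y": 0, "z": 0, "yaw": 0, "hand": 0.2},
  {"x": -0.2, "y": 1.5, "z": 0.5, "yaw": 0, "hand": 0.2},
  {"x": -0.5, "y": 3.5, "z": 1.3, "yaw": 0, "hand": 0.2},
  {"x": -0.7, "y": 5, "z": 1.8, "yaw": 0, "hand": 0},
  {"x": -0.7, "y": 5, "z": 1.8, "yaw": 0, "hand": -1},
  {"x": -0.7, "y": 5, "z": 1.8, "yaw": 0, "hand": -1},
  {"x": -0.7, "y": 5, "z": 1.8, "yaw": 0, "hand": -1},
], newtons=20)

```text
clock: 17.18
position: [0.4605, 0.0813, 0.0986]
ee_rot: [2.066, 2.367, -0.001]
force: [-0.1, -0.6, 0.1]
width: 0.223
gripper_force: 0.0
```

Run:
```python
from fit import *
s=observe();print(s["clock"],s["position"],s["width"],s["force"])
C=np.array([.4752,-.0148,.071]);psi=np.radians(-82.3);M=R(psi,np.radians(20))
for c in("scene","side"):
    get_image(c)
    for r in silhouettes("thermometer",c):
        m=r["mask"];best=None
        # tail top edge centre candidates (tail at case-x -d): score hull of exposed part
        sc=[]
        for d in range(10,80,2):
            pr=np.zeros((384*S,512*S),np.uint8);hull(c,C+box((-d,-20,-12),(-6,20,12))@M.T,pr);sc.append((round(float(iou(pr,m.astype(np.uint8))),3),d))
        print(c,round(r["p"],2),np.round(r["rect"]).tolist(),max(sc))
```

```text
17.175 [0.46045801 0.08132785 0.09857042] 0.22260949490392912 [-0.12044675 -0.64835988  0.08842146]
scene 0.88 [271.0, 239.0, 293.0, 265.0] (0.701, 52)
scene 0.53 [246.0, 221.0, 277.0, 233.0] (0.029, 78)
side 0.7 [228.0, 221.0, 276.0, 238.0] (0.011, 30)
side 0.19 [267.0, 168.0, 299.0, 190.0] (0.0, 78)
```

Call:
apply_moves([
  {"x": 0.15, "y": 0, "z": 0.3, "yaw": 0, "hand": -1},
  {"x": 0.15, "y": 0, "z": 0.3, "yaw": 0, "hand": -1},
  {"x": 0.3, "y": -1, "z": -0.07, "yaw": 0, "hand": -1},
  {"x": 0.43, "y": -2, "z": -0.43, "yaw": 0, "hand": -1},
  {"x": 0.5, "y": -2.5, "z": -0.61, "yaw": 0, "hand": -1},
  {"x": 0.56, "y": -3, "z": -0.79, "yaw": 0, "hand": -1},
  {"x": 0.63, "y": -3.5, "z": -0.97, "yaw": 0, "hand": -1},
  {"x": 0.69, "y": -4, "z": -1.15, "yaw": 0, "hand": -1},
  {"x": 0.69, "y": -4, "z": -1.15, "yaw": 0, "hand": -1},
])

```text
clock: 18.5
position: [0.4673, 0.0418, 0.0871]
ee_rot: [-2.065, -2.367, 0.0]
force: [0.2, -0.1, 0.2]
width: 0.004
gripper_force: 0.0
```

Call:
apply_moves([
  {"x": 0.03, "y": -0.25, "z": -0.09, "yaw": 0, "hand": -1},
  {"x": 0.07, "y": -0.5, "z": -0.18, "yaw": 0, "hand": -1},
  {"x": 0.1, "y": -0.75, "z": -0.27, "yaw": 0, "hand": -1},
  {"x": 0.13, "y": -1, "z": -0.36, "yaw": 0, "hand": -1},
  {"x": 0.13, "y": -1, "z": -0.36, "yaw": 0, "hand": -1},
])

```text
clock: 19.12
position: [0.4686, 0.0319, 0.0836]
ee_rot: [2.065, 2.367, -0.0]
force: [-0.2, -0.1, 0.4]
width: 0.003
gripper_force: 0.0
```

Call:
apply_moves([
  {"x": 0.02, "y": -0.15, "z": -0.05, "yaw": 0, "hand": -1},
  {"x": 0.04, "y": -0.3, "z": -0.11, "yaw": 0, "hand": -1},
  {"x": 0.06, "y": -0.45, "z": -0.16, "yaw": 0, "hand": -1},
  {"x": 0.08, "y": -0.6, "z": -0.22, "yaw": 0, "hand": -1},
  {"x": 0.08, "y": -0.6, "z": -0.22, "yaw": 0, "hand": -1},
])

```text
clock: 19.75
position: [0.4699, 0.0275, 0.0818]
ee_rot: [-2.063, -2.369, -0.003]
force: [-0.8, 6.0, 4.4]
width: 0.004
gripper_force: 3.7
```

Call:
apply_moves([
  {"x": 0.02, "y": -0.15, "z": -0.05, "yaw": 0, "hand": -1},
  {"x": 0.04, "y": -0.3, "z": -0.11, "yaw": 0, "hand": -1},
  {"x": 0.06, "y": -0.4, "z": -0.15, "yaw": 0, "hand": -1},
  {"x": 0.06, "y": -0.4, "z": -0.15, "yaw": 0, "hand": -1},
])

```text
clock: 20.25
position: [0.4706, 0.0235, 0.0803]
ee_rot: [-2.063, -2.369, -0.003]
force: [-0.8, 5.8, 4.8]
width: 0.007
gripper_force: 3.5
```

It is at the catch and dragging, at about 7 N. I'll go on in small steps.

Call:
apply_moves([
  {"x": 0.02, "y": -0.12, "z": -0.04, "yaw": 0, "hand": -1},
  {"x": 0.03, "y": -0.25, "z": -0.09, "yaw": 0, "hand": -1},
  {"x": 0.05, "y": -0.38, "z": -0.14, "yaw": 0, "hand": -1},
  {"x": 0.07, "y": -0.5, "z": -0.18, "yaw": 0, "hand": -1},
  {"x": 0.07, "y": -0.5, "z": -0.18, "yaw": 0, "hand": -1},
])

```text
clock: 20.88
position: [0.4713, 0.0184, 0.0784]
ee_rot: [-2.063, -2.369, -0.003]
force: [0.6, 5.7, 4.0]
width: 0.007
gripper_force: 3.4
```

Call:
apply_moves([
  {"x": 0.01, "y": -0.1, "z": -0.04, "yaw": 0, "hand": -1},
  {"x": 0.03, "y": -0.2, "z": -0.07, "yaw": 0, "hand": -1},
  {"x": 0.04, "y": -0.3, "z": -0.11, "yaw": 0, "hand": -1},
  {"x": 0.04, "y": -0.3, "z": -0.11, "yaw": 0, "hand": -1},
])

```text
clock: 21.38
position: [0.4716, 0.0154, 0.0773]
ee_rot: [-2.063, -2.369, -0.003]
force: [-0.8, 5.7, 4.8]
width: 0.007
gripper_force: 3.5
```

Call:
apply_moves([
  {"x": 0.01, "y": -0.1, "z": -0.04, "yaw": 0, "hand": -1},
  {"x": 0.03, "y": -0.2, "z": -0.07, "yaw": 0, "hand": -1},
  {"x": 0.03, "y": -0.2, "z": -0.07, "yaw": 0, "hand": -1},
])

```text
clock: 21.75
position: [0.4719, 0.0134, 0.0766]
ee_rot: [-2.063, -2.369, -0.002]
force: [-0.8, 6.5, 4.1]
width: 0.003
gripper_force: 3.4
```

Call:
apply_moves([
  {"x": 0.01, "y": -0.1, "z": -0.04, "yaw": 0, "hand": -1},
  {"x": 0.02, "y": -0.15, "z": -0.05, "yaw": 0, "hand": -1},
  {"x": 0.02, "y": -0.15, "z": -0.05, "yaw": 0, "hand": -1},
])

```text
clock: 22.12
position: [0.4721, 0.0119, 0.0761]
ee_rot: [-2.063, -2.369, -0.002]
force: [-0.7, 6.6, 3.3]
width: 0.009
gripper_force: 3.5
```

Call:
apply_moves([
  {"x": 0.01, "y": -0.07, "z": -0.03, "yaw": 0, "hand": -1},
  {"x": 0.02, "y": -0.15, "z": -0.05, "yaw": 0, "hand": -1},
  {"x": 0.02, "y": -0.15, "z": -0.05, "yaw": 0, "hand": -1},
])

```text
clock: 22.5
position: [0.4722, 0.0104, 0.0756]
ee_rot: [-2.063, -2.369, -0.002]
force: [-0.1, 4.9, 3.2]
width: 0.005
gripper_force: 3.3
```

Call:
apply_moves([
  {"x": 0.01, "y": -0.07, "z": -0.03, "yaw": 0, "hand": -1},
  {"x": 0.02, "y": -0.15, "z": -0.05, "yaw": 0, "hand": -1},
  {"x": 0.02, "y": -0.15, "z": -0.05, "yaw": 0, "hand": -1},
])

```text
clock: 22.88
position: [0.4724, 0.0099, 0.0753]
ee_rot: [-2.061, -2.369, -0.003]
force: [-1.1, 9.6, 7.5]
width: 0.005
gripper_force: 5.8
```

Call:
apply_moves([
  {"x": 0.01, "y": -0.06, "z": -0.02, "yaw": 0, "hand": -1},
  {"x": 0.02, "y": -0.12, "z": -0.04, "yaw": 0, "hand": -1},
  {"x": 0.02, "y": -0.12, "z": -0.04, "yaw": 0, "hand": -1},
])

```text
clock: 23.25
position: [0.4724, 0.0097, 0.0751]
ee_rot: [-2.06, -2.369, -0.005]
force: [-3.0, 13.0, 13.7]
width: 0.006
gripper_force: 8.6
```

It has stopped solidly: the arm moved 0.2 mm for 1.2 mm commanded, with the force rising to about 19 N. I'll back off now.

Call:
apply_moves([
  {"x": -0.05, "y": 0.4, "z": 0.14, "yaw": 0, "hand": -1},
  {"x": -0.2, "y": 2, "z": 0.7, "yaw": 0, "hand": -1},
  {"x": -0.5, "y": 5, "z": 3, "yaw": 0, "hand": -1},
  {"x": -0.5, "y": 9, "z": 7, "yaw": 0, "hand": -1},
  {"x": -0.5, "y": 13, "z": 11, "yaw": 0, "hand": -1},
  {"x": -0.5, "y": 16, "z": 14, "yaw": 0, "hand": -1},
  {"x": -0.5, "y": 16, "z": 14, "yaw": 0, "hand": -1},
  {"x": -0.5, "y": 16, "z": 14, "yaw": 0, "hand": -1},
])

```text
clock: 24.25
position: [0.4669, 0.1654, 0.2138]
ee_rot: [2.065, 2.367, -0.002]
force: [0.8, -0.4, -0.9]
width: 0.002
gripper_force: 0.0
```

Run:
```python
from fit import *
C=np.array([.4752,-.0148,.071]);M=R(np.radians(-82.3),np.radians(20))
for c in("scene","side"):
    get_image(c)
    for r in silhouettes("thermometer",c):
        sc=[]
        for d in range(8,60,2):
            pr=np.zeros((384*S,512*S),np.uint8);hull(c,C+box((-d,-20,-12),(-6,20,12))@M.T,pr);sc.append((round(float(iou(pr,r["mask"].astype(np.uint8))),3),d))
        print(c,round(r["p"],2),np.round(r["rect"]).tolist(),max(sc))
```

```text
scene 0.89 [235.0, 221.0, 277.0, 237.0] (0.0, 58)
```

```bash
python3 -c "
from cell import *
print(sign_off())"
```

```text
the job is handed in; nothing more can be done
None
```

I folded the probe shut, pushed the thermometer hinge end first past the catch to a solid stop at about 19 N, let go and handed the job in after about 24 s. No verdict came back, and the end position rests on the force and arm readings, because the cameras could no longer pick out the tail.

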